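# Bearing block from the shaft to the rack

## Robot

A 7-joint arm with a two-finger parallel gripper is mounted at the origin on a cart in front of the work surface, level with it; the furniture and walls round the work are solid. World frame = base frame: x ahead of the robot, y to its left, z up, the work surface at z = 0. Lengths are in m, angles in rad, forces in N, time in s.
With the tool pointing down it reaches from about 0.4 to 0.875 m from the base axis. Payload 6.5 kg.
Tool frame: the origin (TCP) lies at the very end of the fingers, on their centre line; the grasp point (between the pads) lies 19 mm behind it; x points along the fingers, y is the direction in which the jaws open and shut, and the axes are right-handed (so a half turn about x gives the same grasp; the last joint's range is limited). The gripper opens to 88 mm and grips with 3 to 60 N. Pads are 18 mm wide; open, the fingers measure 123 mm over their backs; the gripper's body (75 mm by 187 mm) begins 45 mm behind the grasp point.
Start: joints at [1.081, 0.536, -0.004, 1.538, 0.003, 1.067, -0.071], TCP at [0.267, -0.592, 0.239] pointing down, gripper open.
Joint ranges: [-2.7, 2.7], [-0.37, 2.16], [-1.27, 1.26], [0.24, 2.4], [-1.31, 4.45], [0.19, 1.91], [-2.76, 2.76]. Speed limits (rad/s): [2.39, 2.39, 3.14, 3.14, 3.14, 3.14, 3.14].

## Interface

Orientations are given as a unit quaternion [w, x, y, z].
In Python, from plant import ctrl, snapshot gives the robot as it stands. The module is installed in compiled form; this text tells all that it offers.
- The arm moves only by the shell command python3 -m inch 'ROWS' [OPENING] [FORCE]. ROWS is a JSON object of lists of equal length, an entry for each row: "travel": the shift along the tool's x, y, z in m, a list of three; "rot": the turn, a rotation vector about the tool's x, y, z in rad, a list of three. In form: {"travel": [[x, y, z], ...], "rot": [[rx, ry, rz], ...]}. A call has 1 to 12 rows; each row is the pose to reach, as a shift and turn from the pose commanded when the call began, along the tool's axes at that moment; what a row does not reach only later rows make up. A row lasts 1/8 s, in which the tool goes at most 62.5 mm and 10.7 degrees, less where a joint would pass 70% of its speed; a pose out of reach is approached as far as the arm can. A call with a gripper value outside its range is refused whole. OPENING is the opening, from 0 (shut) to 1 (fully open), set as the call begins (- or left out, the last holds). The fingers move at their own pace and stop on an object; FORCE is the grip in N (left out, the last holds). Time passes only in rows, so rows that repeat a pose let the fingers close. It gives the time, the measured TCP pose, the force and the opening at its end, in the units of the state.
- ctrl.state(): the state, without advancing time (a new reading comes with each control period).
- snapshot(name): name is "side" or "top" or "wrist"; returns a dict with "image" (384x512x3 uint8, red, green, blue), "depth" (384x512 float32, m along the optical axis (not along the pixel's ray), 0 where there is no reading), "fovy" (degrees; the focal length in pixels is half the picture's height over the tangent of half this angle, whatever the lens; pixels are square), "cx", "cy" (the principal point, pixels), "dist_coeffs" ([k1, k2, p1, p2, k3] as OpenCV has them; the pictures are not rectified), "R" (3x3) and "t" (3): a world point X has camera coordinates R X + t. Camera axes: x right, y down, z forward; pixel columns grow to the right and rows downward; lengths in m; the calibration is good to about 2 mm. A picture is of the moment at which its call begins.
- ctrl.sign_off(): hands the job in, once; it reports no verdict.
The state is a dict: "time_s": time; "q": joint angles; "joint_velocities": joint speeds; "effort": joint torques, N m; "tcp_pos": TCP position; "orientation": TCP orientation; "force": force on the tool from outside, world axes, zero at the start; "torque": the same for the moment, N m; "grip_width": opening from 0.0 (shut) to 1.0 (fully open).
Only numpy, scipy, OpenCV 4.12 (cv2) and the standard library are available. Lean on these libraries where they do the work, as an engineer would, in place of code of your own. Each camera call takes 0.05 s, during which the arm holds its last target.

## Task

Slide the aluminium bearing block off the open end of the steel shaft, lay it down on the black worktop and let go of it. Then take it again so that it can be lowered into the empty slot of the blue rack between or beside the spare blocks, and leave it seated on the slot's floor with both ends sticking out of the rack. Do not drop it, and leave the spare blocks and the other things on the bench where they are.

Things in the scene. Friction and masses are not known exactly. Their poses are not given: they have to be found in the camera images.
- bearing_block: Square aluminium bearing block, 26 x 26 mm in section and 46 mm long, 50 to 100 g, with a 14 mm bore through its full length; origin at its centre, x along the bore, y and z square to two of its side faces (it may have rolled a little about x). At the start it hangs on the horizontal shaft, about 2 mm below the shaft's axis, its length along the shaft. Lying on the worktop its centre is 13 mm up.
- shaft_stand: Fixed stand: dark base 66 (x) x 56 (y) x 10 mm, grey column 28 x 20 mm, 86 mm high, and a level steel shaft, 10 mm diameter, that sticks out of it along the stand's -y, axis at x = 0, 70 mm above the worktop. Origin at the centre of the underside, z up. A 20 mm collar ends 14 mm from the origin; then the shaft is bare to its open end, 108 mm out.
- shaft_tip (a point): Centre of the open end of the shaft; axes as the stand's, so the block comes off along this frame's -y and is clear of the shaft once its centre is more than 23 mm beyond this point. Overhead: a white lamp hood hangs about 0.58 m above the worktop from about x = 0.57 on; keep the wrist below or in front of it.
- rack: Fixed blue rack, 30 (x) x 122 (y) x 30 mm; origin at the centre of its underside, z up. Three slots run along x, open at top and ends, at y = -38, 0, +38 mm; each 30 mm wide between round-topped 8 mm walls, floor 8 mm above the worktop. A centred block sticks out 8 mm at each end. Only 12 mm remain beside a seated neighbour, too little for a finger: hold the block by its ends here.
- slot_pad: Thin green pad, 28 (x) x 27 (y) x 2 mm, fixed on the floor of the one empty slot; origin at the centre of its underside (8 mm above the worktop), x along the slot. A block seated on it has its centre 15 mm above this origin.
- spare_1: Square aluminium bearing block, 26 x 26 mm in section and 46 mm long, 50 to 100 g, with a 14 mm bore through its full length; origin at its centre, x along the bore, y and z square to two of its side faces (it may have rolled a little about x). Spare, lying in one of the other slots.
- spare_2: Square aluminium bearing block, 26 x 26 mm in section and 46 mm long, 50 to 100 g, with a 14 mm bore through its full length; origin at its centre, x along the bore, y and z square to two of its side faces (it may have rolled a little about x). Spare, lying in one of the other slots.
- nippers: Bystander: black-handled nippers, 33 x 102 x 14 mm; origin at the centre of its underside.
- loupe: Bystander: black eye loupe standing up, 34 mm wide and 34 mm high; origin at the centre of its underside.
- clear_tray: Bystander: shallow clear tray with four pockets, 45 x 60 x 12 mm; origin at the centre of its underside.
- spool: Bystander: small white spool, 28 mm across and 14 mm high; origin at the centre of its underside.
- oiler: Bystander: thin white oiler pen with a red end, 8 x 115 x 8 mm; origin at the centre of its underside.
Not all that is in view belongs to the job. What is shaped like the bearing_block but orange or red is not meant.

How it is judged:
By the outcome, as a careful person would: the job done as asked, in the order asked, and still so for the second after the job is handed in, with the robot touching nothing.
It also fails if it takes over 53 s, if anything falls off the work surface, if the arm or the gripper's body presses on something with over 40 N, if the wrist force passes 120 N, or if a joint passes its speed limit or range.

## Working session

There is one attempt and no reset: what is moved stays moved. The work goes in short steps, Python scripts to look and compute and a shell command to move; the robot and the scene stay as the last step left them, time stands still between calls to the robot, and variables do not carry over. Pictures are saved under pics/ and viewed, and the job is handed in when it is done.

```bash
mkdir -p pics
cat > h.py <<'E'
import numpy as np, cv2, pickle
from plant import ctrl, snapshot
def take(name,tag):
    s=snapshot(name); pickle.dump(s,open(f'{tag}.pkl','wb'))
    cv2.imwrite(f'pics/{tag}.png',cv2.cvtColor(s['image'],cv2.COLOR_RGB2BGR)); return s
def load(tag): return pickle.load(open(f'{tag}.pkl','rb'))
def K(s):
    f=192/np.tan(np.radians(s['fovy'])/2); return np.array([[f,0,s['cx']],[0,f,s['cy']],[0,0,1]])
def ray(s,u,v):
    p=cv2.undistortPoints(np.array([[[u,v]]],float),K(s),np.array(s['dist_coeffs'],float))[0,0]
    return np.array([p[0],p[1],1.])
def pt(s,u,v,z=None):
    """world point; by depth, or on plane z"""
    R=np.array(s['R']);t=np.array(s['t']);d=ray(s,u,v)
    if z is None:
        D=s['depth'][int(round(v)),int(round(u))]; return R.T@(d*D-t)
    o=-R.T@t; w=R.T@d; return o+w*(z-o[2])/w[2]
def proj(s,X):
    R=np.array(s['R']);t=np.array(s['t'],float)
    return cv2.projectPoints(np.atleast_2d(np.array(X,float)),cv2.Rodrigues(R)[0],t,K(s),np.array(s['dist_coeffs'],float))[0][:,0]
def crop(tag,x0,y0,x1,y1,k,out):
    im=cv2.imread(f'pics/{tag}.png')[y0:y1,x0:x1]; cv2.imwrite(f'pics/{out}.png',cv2.resize(im,None,fx=k,fy=k,interpolation=cv2.INTER_CUBIC))
E
python3 - <<'E'
from h import *
for n in ['side','top','wrist']:
    s=take(n,n+'0'); print(n,s['fovy'],s['cx'],s['cy'],s['dist_coeffs'],-np.array(s['R']).T@s['t'])
st=ctrl.state(); print(st['time_s'],st['tcp_pos'],st['orientation'],st['grip_width'],st['force'])
E
```

```text
side 56.0305042228258 246.69699959136062 192.65791398292782 [0.04006214 0.         0.         0.         0.        ] [0.41160859 0.89748682 0.75618582]
top 57.83893872112388 253.5163319341041 197.70574553665384 [0.03293955 0.         0.         0.         0.        ] [0.5004526  0.03173396 1.07252168]
wrist 60.67767637639108 253.88684132676923 193.21009828360624 [0.00763378 0.         0.         0.         0.        ] [ 0.33589402 -0.55920948  0.38348006]
0.15 [ 0.26707936 -0.59206673  0.23802061] [-0.14825623 -0.69115217 -0.14919564  0.69142565] 0.998522505399457 [ 0.39436206 -0.27522633 -0.66876871]
```

View pics/side0.png

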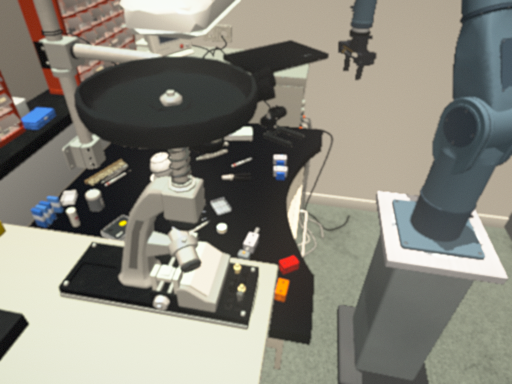

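View pics/top0.png

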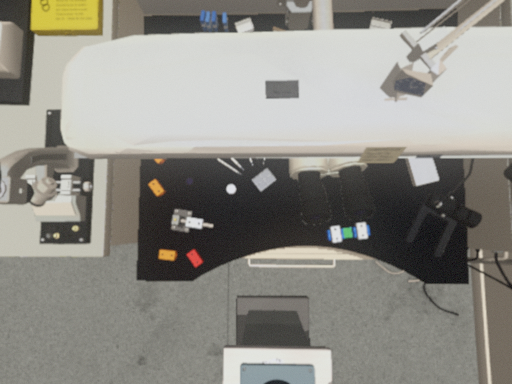

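View pics/wrist0.png

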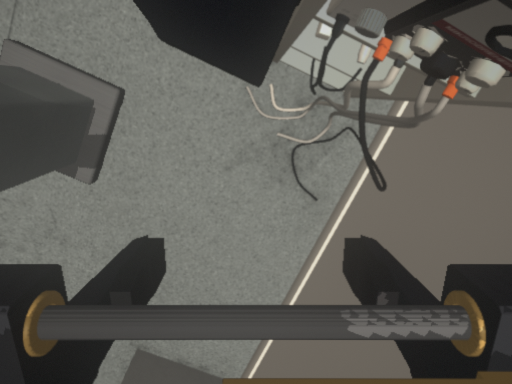

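Run:
```python
from h import *
crop('top0',140,150,260,275,6,'c1'); crop('top0',310,205,390,255,8,'c2'); crop('side0',190,140,310,310,4,'c3')
s=load('top0')
for p in [(180,222),(210,225),(197,222),(335,233),(349,232),(362,231),(232,189),(264,180)]: print(p,pt(s,*p),s['depth'][p[1],p[0]],pt(s,*p,z=0))
```

```text
(180, 222) [0.52070248 0.27893702 0.0785486 ] 1.0000129 [0.52230272 0.29847222 0.        ]
(210, 225) [0.51223061 0.19236452 0.07815338] 0.99651635 [0.51315631 0.20498945 0.        ]
(197, 222) [0.52070247 0.22939767 0.0809559 ] 0.99582887 [0.52235576 0.24553583 0.        ]
(335, 233) [ 0.49017279 -0.17118546  0.03268337] 1.0266566 [ 0.48984969 -0.17756346  0.        ]
(349, 232) [ 0.4931451  -0.21686099  0.01179351] 1.0460672 [ 0.49306386 -0.21962495  0.        ]
(362, 231) [ 0.49640352 -0.24876387  0.03605695] 1.0210615 [ 0.49626266 -0.25852194  0.        ]
(232, 189) [0.62349965 0.13644762 0.01324327] 1.0691487 [0.62503801 0.13775677 0.        ]
(264, 180) [0.65216672 0.03809604 0.00630518] 1.0750927 [0.6530639  0.03813366 0.        ]
```

View pics/c1.png

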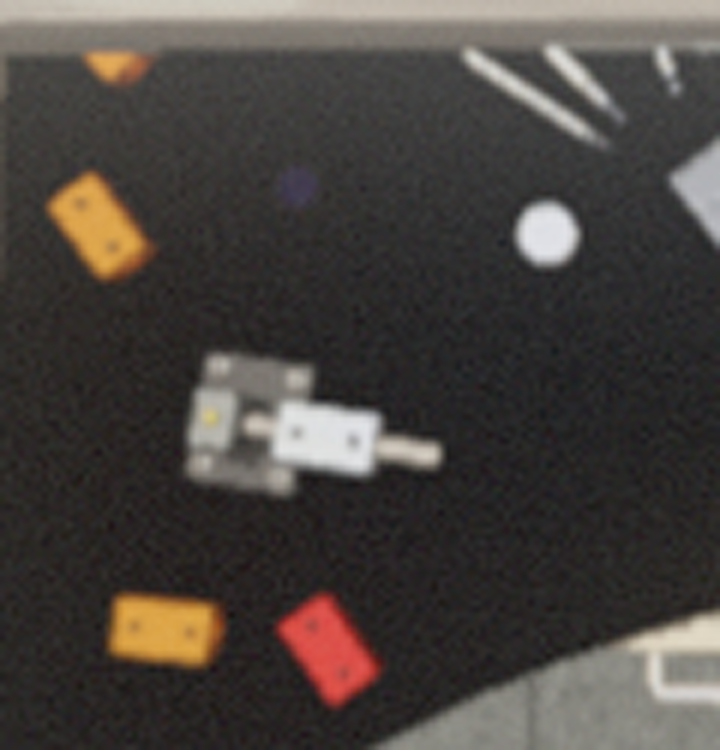

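View pics/c2.png

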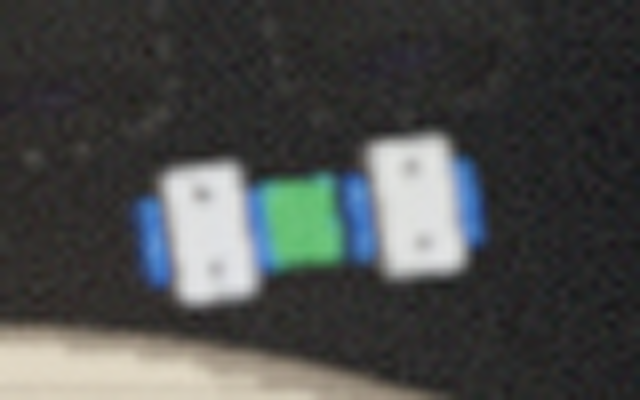

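View pics/c3.png

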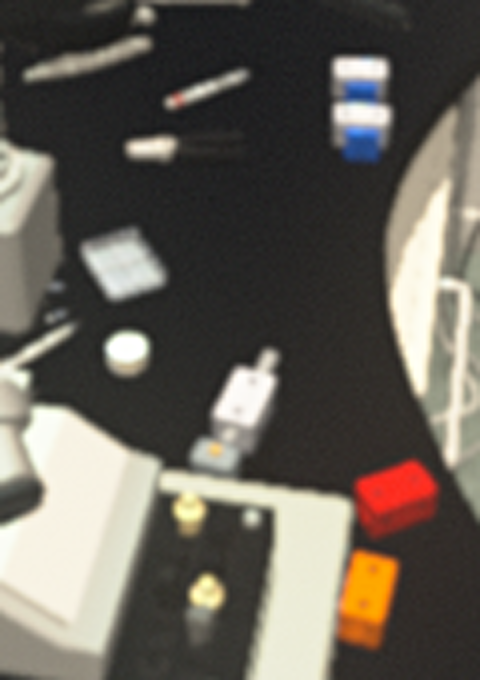

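```bash
cat >> h.py <<'E'
from scipy.spatial.transform import Rotation as Ro
def qR(q): return Ro.from_quat([q[1],q[2],q[3],q[0]])
def move(target, yaw=None):
    """travel/rot for tool-down target with tool y at world angle yaw (deg, mod 180)"""
    st=ctrl.state(); R=qR(st['orientation']); p=np.array(st['tcp_pos'])
    out={'travel':np.round(R.inv().apply(np.array(target)-p)*1000,1)}
    if yaw is not None:
        best=None
        for y in (yaw,yaw+180):
            a=np.radians(y); ty=np.array([np.cos(a),np.sin(a),0]); tx=np.array([0,0,-1.]); tz=np.cross(tx,ty)
            r=(R.inv()*Ro.from_matrix(np.c_[tx,ty,tz])).as_rotvec()
            print('yaw',y,'rot',np.round(r,3))
    print('pos',np.round(p,4),'travel mm',out['travel'],'toolx',R.as_matrix()[:,0].round(3),'tooly ang',np.degrees(np.arctan2(*R.as_matrix()[1::-1,1])).round(1),'t',st['time_s'],'F',np.round(st['force'],1),'g',round(st['grip_width'],3),'q',np.round(st['q'],2))
E
python3 - <<'E'
from h import *
s=load('top0')
f=lambda l,z,k,x0,y0:[pt(s,u/k+x0-.5+.5/k,v/k+y0-.5+.5/k,z) for u,v in l]
b=np.array(f([(278,402),(381,412),(375,474),(272,464)],.081,6,140,150)); print('block',b.round(4),b.mean(0))
print(np.linalg.norm(np.diff(b,axis=0),axis=1), np.degrees(np.arctan2(*(b[1]-b[0])[1::-1])),np.degrees(np.arctan2(*(b[2]-b[3])[1::-1])))
print('tip',f([(440,454)],.07,6,140,150)); print('col',np.mean(f([(195,388),(239,390),(233,450),(190,448)],.086,6,140,150),axis=0))
for n,l,z in [('s1',[(160,168),(240,158),(258,295),(180,306)],.034),('s2',[(364,142),(448,132),(468,268),(386,279)],.034),('pad',[(258,184),(337,172),(342,262),(268,270)],.01)]:
    a=np.array(f(l,z,8,310,205)); print(n,a.mean(0),np.linalg.norm(np.diff(a,axis=0),axis=1),np.degrees(np.arctan2(*(a[0]-a[3])[1::-1])),np.degrees(np.arctan2(*(a[1]-a[2])[1::-1])))
move([.52,.22,.2],0)
R=np.array(load('wrist0')['R']); print(R)
E
```

```text
block [[0.5362 0.2616 0.081 ]
 [0.5314 0.2121 0.081 ]
 [0.502  0.2145 0.081 ]
 [0.5066 0.2639 0.081 ]] [0.51905092 0.23800172 0.081     ]
[0.04976329 0.02956611 0.04962525] -95.45902656561945 -95.40141129138226
tip [array([0.5116207 , 0.18521263, 0.07      ])]
col [0.52791325 0.29075982 0.086     ]
s1 [ 0.48870637 -0.17305864  0.034     ] [0.02949283 0.05036164 0.02868261] 7.154720383945305 6.225874954755459
s2 [ 0.49873571 -0.24827426  0.034     ] [0.03071426 0.04992759 0.0299027 ] 7.595806377875085 6.665132176795807
pad [ 0.49219985 -0.21196333  0.01      ] [0.02980409 0.03364257 0.0276431 ] 5.344612987872732 1.7501236114293177
yaw 0 rot [-1.147e+00 -1.000e-03  1.000e-03]
yaw 180 rot [1.995e+00 1.000e-03 1.000e-03]
pos [ 0.2671 -0.5921  0.238 ] travel mm [  38.8 -636.2 -564.5] toolx [-0.001  0.001 -1.   ] tooly ang -65.7 t 0.15 F [ 0.4 -0.3 -0.7] g 0.999 q [ 1.08  0.54 -0.    1.54  0.    1.07 -0.07]
[[ 0.41065371 -0.91178877 -0.00218446]
 [-0.87030934 -0.39268426  0.29725532]
 [-0.27189187 -0.12016784 -0.95479553]]
```

Run:
```python
from h import *
move([.485,-.21,.22],7)
```

```text
yaw 7 rot [-1.269e+00 -1.000e-03  1.000e-03]
yaw 187 rot [1.872e+00 1.000e-03 1.000e-03]
pos [ 0.2671 -0.5921  0.238 ] travel mm [  18.3 -258.6 -355.8] toolx [-0.001  0.001 -1.   ] tooly ang -65.7 t 0.15 F [ 0.4 -0.3 -0.7] g 0.999 q [ 1.08  0.54 -0.    1.54  0.    1.07 -0.07]
```

```bash
python3 -m inch '{"travel":[[0.001,-0.013,-0.018],[0.004,-0.052,-0.071],[0.007,-0.09,-0.124],[0.01,-0.13,-0.178],[0.012,-0.168,-0.231],[0.015,-0.207,-0.285],[0.017,-0.238,-0.33],[0.018,-0.259,-0.356],[0.018,-0.259,-0.356],[0.018,-0.259,-0.356]],"rot":[[-0.06,0,0],[-0.24,0,0],[-0.42,0,0],[-0.6,0,0],[-0.78,0,0],[-0.96,0,0],[-1.14,0,0],[-1.269,0,0],[-1.269,0,0],[-1.269,0,0]]}'
python3 - <<'E'
from h import *
s=take('wrist','w1'); move([.485,-.21,.22],7)
E
```

```text
time_s: 1.4
tcp_pos: [0.4847, -0.2098, 0.2206]
orientation: [0.53, 0.468, 0.53, -0.469]
force: [-0.3, 0.1, -0.1]
grip_width: 1.004
yaw 7 rot [-0.001  0.001  0.001]
yaw 187 rot [ 3.141e+00  1.000e-03 -1.000e-03]
pos [ 0.4845 -0.2106  0.2206] travel mm [ 0.6  0.6 -0.6] toolx [-0.001 -0.001 -1.   ] tooly ang 6.9 t 1.45 F [ 0.2 -0.2 -0.1] g 0.997 q [ 0.65  0.38 -0.41  1.86  0.19  0.94  0.28]
```

View pics/w1.png

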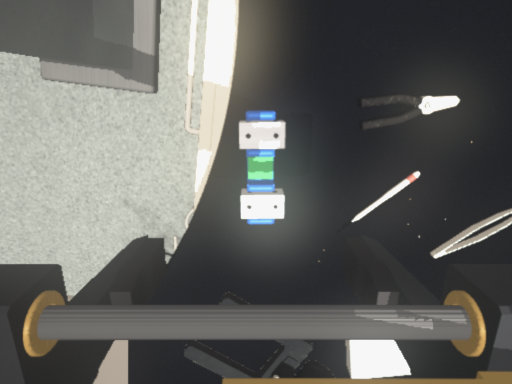

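Run:
```python
from h import *
crop('w1',215,95,315,240,5,'c4')
```

```text
(no output)
```

View pics/c4.png

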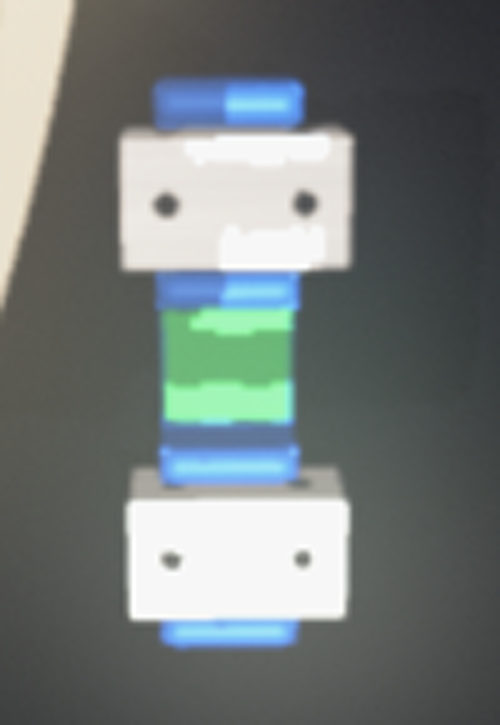

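Run:
```python
from h import *
s=load('w1')
f=lambda l,z,k=5,x0=215,y0=95:np.array([pt(s,u/k+x0-.5+.5/k,v/k+y0-.5+.5/k,z) for u,v in l])
for n,l,z in [('s1top',[(120,133),(352,131),(353,269),(122,270)],.034),('s2top',[(127,500),(349,499),(347,619),(131,620)],.034),('pad',[(163,308),(293,307),(293,421),(165,421)],.01),
 ('wallA',[(155,80),(302,80),(302,125),(157,125)],.03),('wallB',[(157,272),(298,272),(297,308),(160,308)],.03),('wallC',[(160,450),(297,448),(296,484),(163,484)],.03)]:
    a=f(l,z); print(n,a.mean(0).round(4),np.linalg.norm(np.diff(a,axis=0),axis=1).round(4),np.degrees(np.arctan2(*(a[1]-a[0])[1::-1])).round(2),np.degrees(np.arctan2(*(a[2]-a[3])[1::-1])).round(2))
```

```text
s1top [ 0.4868 -0.1727  0.034 ] [0.046  0.0275 0.047 ] 7.48 7.25
s2top [ 0.4971 -0.2485  0.034 ] [0.0471 0.0273 0.0469] 7.28 7.29
pad [ 0.4906 -0.2116  0.01  ] [0.0286 0.0259 0.0287] 7.45 7.0
wallA [ 0.4829 -0.154   0.03  ] [0.0292 0.0088 0.0291] 6.99 7.0
wallB [ 0.4875 -0.1914  0.03  ] [0.029  0.0075 0.0284] 7.0 7.0
wallC [ 0.4926 -0.2291  0.03  ] [0.0292 0.008  0.0285] 7.87 7.01
```

Run:
```python
from h import *
move([.515,.22,.22],-6)
```

```text
yaw -6 rot [0.226 0.001 0.001]
yaw 174 rot [-2.916e+00 -1.000e-03  1.000e-03]
pos [ 0.4845 -0.2106  0.2206] travel mm [ 3.000e-01  8.240e+01 -4.238e+02] toolx [-0.001 -0.001 -1.   ] tooly ang 6.9 t 1.45 F [ 0.2 -0.2 -0.1] g 0.997 q [ 0.65  0.38 -0.41  1.86  0.19  0.94  0.28]
```

```bash
python3 -m inch '{"travel":[[0,0.005,-0.025],[0,0.015,-0.08],[0,0.026,-0.135],[0,0.037,-0.19],[0,0.047,-0.245],[0,0.058,-0.3],[0,0.069,-0.355],[0,0.079,-0.405],[0,0.082,-0.424],[0,0.082,-0.424]],"rot":[[0,0,0],[0.03,0,0],[0.06,0,0],[0.09,0,0],[0.12,0,0],[0.15,0,0],[0.18,0,0],[0.2,0,0],[0.226,0,0],[0.226,0,0]]}'
python3 - <<'E'
from h import *
s=take('wrist','w2'); move([.515,.22,.22],-6)
E
```

```text
time_s: 2.7
tcp_pos: [0.515, 0.2211, 0.2206]
orientation: [-0.474, -0.525, -0.474, 0.525]
force: [1.1, -0.1, 0.3]
grip_width: 0.999
yaw -6 rot [0.    0.001 0.   ]
yaw 174 rot [-3.141e+00 -0.000e+00  2.000e-03]
pos [0.5152 0.2194 0.2205] travel mm [ 0.5 -0.3 -0.5] toolx [-0.    -0.001 -1.   ] tooly ang -6.0 t 2.75 F [-0.3  0.1 -0.3] g 0.998 q [-0.1   0.45 -0.5   1.78  0.26  0.98 -0.81]
```

View pics/w2.png

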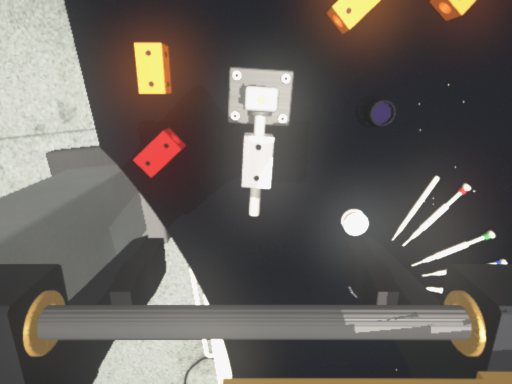

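Run:
```python
from h import *
crop('w2',215,60,315,225,5,'c5')
```

```text
(no output)
```

View pics/c5.png

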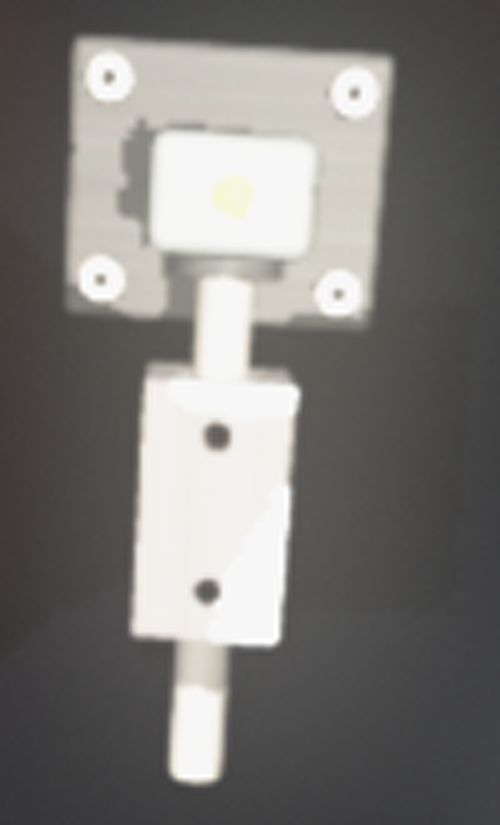

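Run:
```python
from h import *
s=load('w2')
f=lambda l,z,k=5,x0=215,y0=60:np.array([pt(s,u/k+x0-.5+.5/k,v/k+y0-.5+.5/k,z) for u,v in l])
ang=lambda d:np.degrees(np.arctan2(d[1],d[0])).round(2)
a=f([(146,376),(298,386),(281,645),(132,636)],.081); print('block',a.round(4).tolist(),a.mean(0).round(4),np.linalg.norm(np.diff(a,axis=0),axis=1).round(4),ang(a[3]-a[0]),ang(a[2]-a[1]))
h=f([(216,436),(207,591)],.081);print('holes',h.mean(0).round(4),np.linalg.norm(h[1]-h[0]),ang(h[1]-h[0]))
sc=f([(109,77),(354,93),(338,294),(100,279)],.012);print('base',sc.mean(0).round(4),ang(sc[3]-sc[0]),ang(sc[2]-sc[1]))
c=f([(153,133),(315,141),(308,254),(152,248)],.086);print('col',c.mean(0).round(4),np.linalg.norm(np.diff(c,axis=0),axis=1).round(4),ang(c[1]-c[0])-90)
x=f([(223,290),(222,360),(202,660),(198,760)],.072);print('shaft',x.round(4).tolist(),ang(x[3]-x[0]),ang(x[2]-x[1]))
print('tip',f([(195,783)],.066).round(4))
print('depth top',[pt(s,215+u/5,60+v/5).round(4).tolist() for u,v in [(215,500),(170,450),(250,560),(198,720),(235,195)]])
```

```text
block [[0.509, 0.2643, 0.081], [0.5349, 0.2599, 0.081], [0.5279, 0.2137, 0.081], [0.5013, 0.2182, 0.081]] [0.5183 0.239  0.081 ] [0.0263 0.0467 0.027 ] -99.56 -98.66
holes [0.5178 0.2389 0.081 ] 0.027929978445438017 -99.04
base [0.5267 0.2926 0.012 ] -99.56 -99.11
col [0.5266 0.2928 0.086 ] [0.0263 0.0178 0.0259] -98.62
shaft [[0.5237, 0.2767, 0.072], [0.5224, 0.2646, 0.072], [0.5131, 0.2096, 0.072], [0.5103, 0.1898, 0.072]] -98.77 -99.52
tip [[0.509  0.1829 0.066 ]]
depth top [[0.519, 0.2411, 0.0811], [0.512, 0.2505, 0.0796], [0.5241, 0.2292, 0.0793], [0.5116, 0.1987, 0.0758], [0.5274, 0.2923, 0.0852]]
```

Run:
```python
from h import *
move([.5181,.239,.058],-9.1)
```

```text
yaw -9.1 rot [0.054 0.001 0.   ]
yaw 170.9 rot [-3.087e+00 -0.000e+00  2.000e-03]
pos [0.5152 0.2194 0.2205] travel mm [162.4   0.8 -19.9] toolx [-0.    -0.001 -1.   ] tooly ang -6.0 t 2.75 F [-0.3  0.1 -0.3] g 0.998 q [-0.1   0.45 -0.5   1.78  0.26  0.98 -0.81]
```

```bash
python3 -m inch '{"travel":[[0.015,0,-0.01],[0.045,0.001,-0.02],[0.08,0.001,-0.02],[0.11,0.001,-0.02],[0.125,0.001,-0.02],[0.125,0.001,-0.02]],"rot":[[0.02,0,0],[0.054,0,0],[0.054,0,0],[0.054,0,0],[0.054,0,0],[0.054,0,0]]}'
python3 - <<'E'
from h import *
s=take('wrist','w3'); move([.5181,.239,.058],-9.1); take('side','s3')
crop('s3',200,190,300,270,7,'c6')
E
```

```text
time_s: 3.5
tcp_pos: [0.5181, 0.239, 0.0952]
orientation: [-0.459, -0.538, -0.459, 0.539]
force: [-0.6, -0.1, -0.2]
grip_width: 1.0
yaw -9.1 rot [-0.  0. -0.]
yaw 170.9 rot [ 3.141e+00 -1.000e-03 -0.000e+00]
pos [0.5187 0.2398 0.0962] travel mm [38.2 -0.4  0.8] toolx [ 0. -0. -1.] tooly ang -9.1 t 3.55 F [ 0.6 -0.4  1.4] g 0.999 q [-0.2   0.64 -0.42  1.83  0.36  0.75 -0.97]
```

View pics/w3.png

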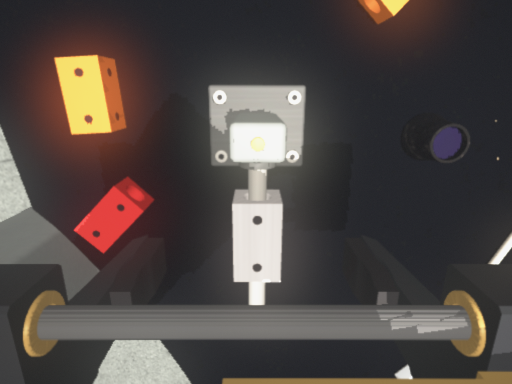

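View pics/s3.png

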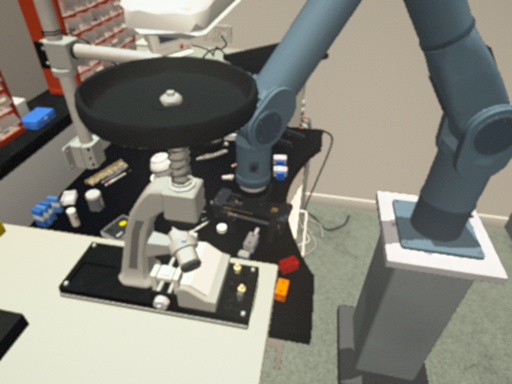

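```bash
python3 -m inch '{"travel":[[0.015,0,0.0005],[0.03,0,0.0005],[0.038,0,0.0005],[0.038,0,0.0005]],"rot":[[0,0,0],[0,0,0],[0,0,0],[0,0,0]]}' && python3 -m inch '{"travel":[[0,0,0],[0,0,0],[0,0,0],[0,0,0],[0,0,0],[0,0,0]],"rot":[[0,0,0],[0,0,0],[0,0,0],[0,0,0],[0,0,0],[0,0,0]]}' 0 25;  python3 - <<'E'
from h import *
s=take('wrist','w4'); move([.5181,.239,.06],-9.1)
E
```

```text
time_s: 4.1
tcp_pos: [0.5174, 0.24, 0.0568]
orientation: [-0.459, -0.537, -0.459, 0.538]
force: [0.6, -0.2, 0.5]
grip_width: 1.001
time_s: 4.85
tcp_pos: [0.5181, 0.2401, 0.0577]
orientation: [0.459, 0.538, 0.459, -0.538]
force: [-0.0, -0.5, -0.2]
grip_width: 0.34
yaw -9.1 rot [ 0.001 -0.    -0.   ]
yaw 170.9 rot [-3.141e+00  1.000e-03 -0.000e+00]
pos [0.5183 0.2401 0.0578] travel mm [-2.2  0.   1.1] toolx [ 0.  0. -1.] tooly ang -9.0 t 4.9 F [ 3.4 -1.2  0.9] g 0.303 q [-0.22  0.69 -0.39  1.84  0.4   0.68 -1.  ]
```

View pics/w4.png

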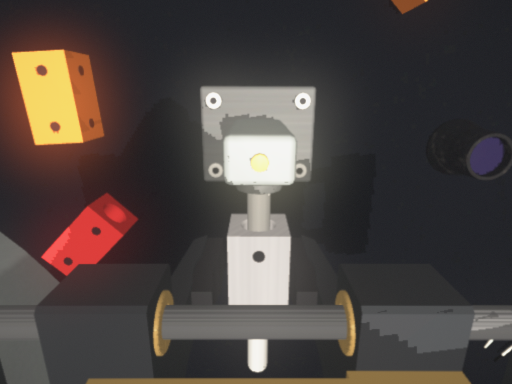

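```bash
python3 -m inch '{"travel":[[0,0,0],[0,0,0],[0,0,0],[-0.001,0,0],[-0.002,0,0],[-0.002,0,0]],"rot":[[0,0,0],[0,0,0],[0,0,0],[0,0,0],[0,0,0],[0,0,0]]}' ;  python3 - <<'E'
from h import *
move([.5181,.239,.06],-9.1); take('top','t5'); 
E
```

```text
time_s: 5.65
tcp_pos: [0.5179, 0.2401, 0.0597]
orientation: [-0.459, -0.538, -0.459, 0.538]
force: [0.8, -0.6, -0.9]
grip_width: 0.297
yaw -9.1 rot [0.001 0.    0.   ]
yaw 170.9 rot [-3.141 -0.     0.   ]
pos [0.5179 0.2401 0.0597] travel mm [-0.3  0.4  1. ] toolx [-0. -0. -1.] tooly ang -9.0 t 5.65 F [ 0.8 -0.6 -0.9] g 0.297 q [-0.22  0.69 -0.4   1.84  0.4   0.69 -1.  ]
```

```bash
python3 -m inch '{"travel":[[0,0,0.004],[0,0,0.012],[0,0,0.022],[0,0,0.032],[0,0,0.032]],"rot":[[0,0,0],[0,0,0],[0,0,0],[0,0,0],[0,0,0]]}' ;  python3 - <<'E'
from h import *
move([.5181,.239,.06],-9.1); take('wrist','w5')
E
```

```text
time_s: 6.32
tcp_pos: [0.5129, 0.207, 0.0596]
orientation: [-0.459, -0.538, -0.458, 0.539]
force: [-0.4, 0.9, -1.1]
grip_width: 0.297
yaw -9.1 rot [-0.001  0.001  0.   ]
yaw 170.9 rot [ 3.141e+00  1.000e-03 -2.000e-03]
pos [0.5129 0.207  0.0596] travel mm [ -0.5   0.1 -32.5] toolx [-0.001 -0.001 -1.   ] tooly ang -9.1 t 6.325 F [-0.4  0.9 -1.1] g 0.297 q [-0.17  0.67 -0.4   1.89  0.4   0.66 -0.96]
```

View pics/w5.png

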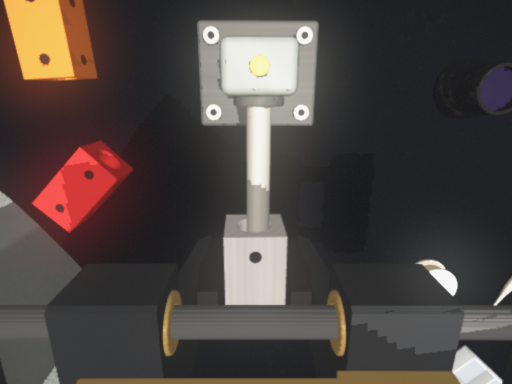

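```bash
python3 -m inch '{"travel":[[0,0,0.01],[0,0,0.022],[0,0,0.036],[0,0,0.05],[0,0,0.064],[0,0,0.08],[0,0,0.095],[0,0,0.11],[0,0,0.12],[0,0,0.12]],"rot":[[0,0,0],[0,0,0],[0,0,0],[0,0,0],[0,0,0],[0,0,0],[0,0,0],[0,0,0],[0,0,0],[0,0,0]]}' ;  python3 - <<'E'
from h import *
move([.53,.06,.0035],0); take('wrist','w6')
E
```

```text
time_s: 7.62
tcp_pos: [0.494, 0.0891, 0.0597]
orientation: [-0.459, -0.538, -0.459, 0.538]
force: [-0.8, 0.0, -0.0]
grip_width: 0.299
yaw 0 rot [-0.159  0.     0.   ]
yaw 180 rot [ 2.982e+00  0.000e+00 -1.000e-03]
pos [0.494  0.0891 0.0597] travel mm [56.2 40.1 23. ] toolx [-0. -0. -1.] tooly ang -9.1 t 7.625 F [-0.8  0.  -0. ] g 0.299 q [ 0.05  0.61 -0.4   2.02  0.41  0.59 -0.79]
```

View pics/w6.png

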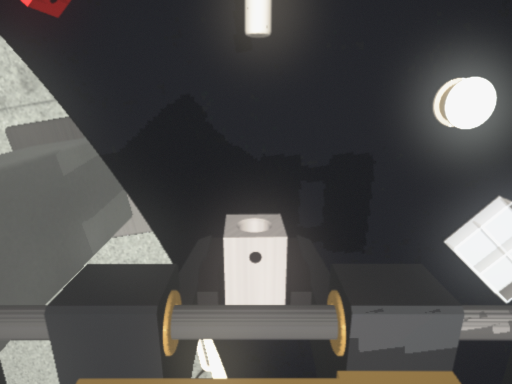

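```bash
python3 -m inch '{"travel":[[0,0.012,0.007],[0,0.028,0.016],[0.01,0.04,0.023],[0.025,0.04,0.023],[0.04,0.04,0.023],[0.05,0.04,0.023],[0.053,0.04,0.023],[0.054,0.04,0.023],[0.054,0.04,0.023]],"rot":[[0,0,0],[0,0,0],[0,0,0],[0,0,0],[0,0,0],[0,0,0],[0,0,0],[0,0,0],[0,0,0]]}' ;  python3 - <<'E'
from h import *
move([.53,.06,.0027],-9.1); take('side','s7'); crop('s7',190,140,310,250,6,'c7')
E
```

```text
time_s: 8.8
tcp_pos: [0.5303, 0.0611, 0.006]
orientation: [0.459, 0.538, 0.459, -0.538]
force: [0.3, -0.2, -1.5]
grip_width: 0.295
yaw -9.1 rot [ 0.001 -0.    -0.001]
yaw 170.9 rot [-3.141e+00  1.000e-03 -0.000e+00]
pos [0.5303 0.0611 0.006 ] travel mm [ 3.3 -0.1  1.2] toolx [ 0.001  0.    -1.   ] tooly ang -9.0 t 8.8 F [ 0.3 -0.2 -1.5] g 0.295 q [ 0.07  0.74 -0.35  1.94  0.46  0.54 -0.75]
```

View pics/c7.png

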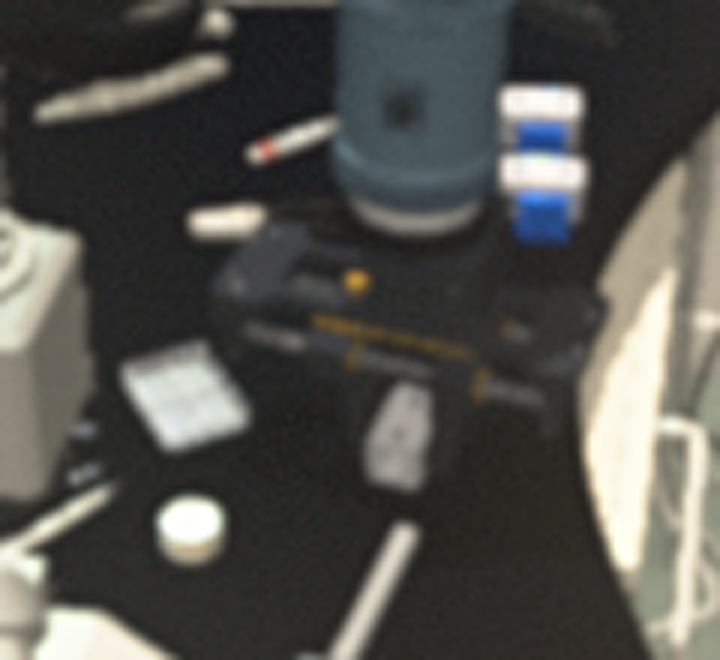

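Held clear of everything, a few mm above the top. Creep down, watching the force.

```bash
python3 -m inch '{"travel":[[0.001,0,0],[0.002,0,0],[0.002,0,0]],"rot":[[0,0,0],[0,0,0],[0,0,0]]}'; python3 -m inch '{"travel":[[0.001,0,0],[0.001,0,0]],"rot":[[0,0,0],[0,0,0]]}'
```

```text
time_s: 9.22
tcp_pos: [0.53, 0.061, 0.0037]
orientation: [-0.459, -0.538, -0.459, 0.538]
force: [-0.5, -0.4, 0.5]
grip_width: 0.297
time_s: 9.48
tcp_pos: [0.53, 0.061, 0.0027]
orientation: [-0.459, -0.538, -0.459, 0.538]
force: [-0.6, -1.2, -2.0]
grip_width: 0.296
```

```bash
python3 -m inch '{"travel":[[0.0005,0,0],[0.0005,0,0]],"rot":[[0,0,0],[0,0,0]]}'; python3 -m inch '{"travel":[[0.0005,0,0],[0.0005,0,0]],"rot":[[0,0,0],[0,0,0]]}'; python3 -c "
from h import *
take('wrist','w8'); take('side','s8')"
```

```text
time_s: 9.72
tcp_pos: [0.53, 0.061, 0.0025]
orientation: [-0.459, -0.538, -0.459, 0.538]
force: [-1.7, -1.1, 3.7]
grip_width: 0.297
time_s: 9.98
tcp_pos: [0.5298, 0.0611, 0.0021]
orientation: [-0.459, -0.538, -0.459, 0.538]
force: [-2.4, -0.3, 5.3]
grip_width: 0.294
```

View pics/w8.png

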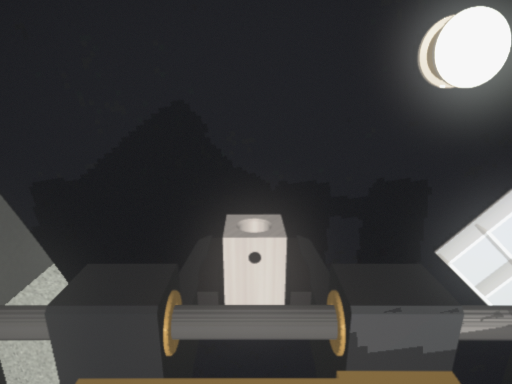

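```bash
python3 -m inch '{"travel":[[0,0,0],[0,0,0],[0,0,0],[0,0,0],[-0.01,0,0],[-0.03,0,0],[-0.06,0,0],[-0.09,0,0],[-0.1,0,0],[-0.1,0,0]],"rot":[[0,0,0],[0,0,0],[0,0,0],[0,0,0],[0,0,0],[0,0,0],[0,0,0],[0,0,0],[0,0,0],[0,0,0]]}' 0.6 && python3 -m inch '{"travel":[[0,0,0],[0,0,0],[0,0,0],[0,0,0],[0,0,0],[0,0,0],[0,0,0],[0,0,0],[0,0,0],[0,0,0],[0,0,0]],"rot":[[-0.1,0,0],[-0.26,0,0],[-0.43,0,0],[-0.6,0,0],[-0.77,0,0],[-0.94,0,0],[-1.11,0,0],[-1.28,0,0],[-1.45,0,0],[-1.571,0,0],[-1.571,0,0]]}' 1; python3 -c "
from h import *
take('wrist','w9');move([.5295,.061,.002],80.9)"
```

```text
time_s: 11.32
tcp_pos: [0.5304, 0.0609, 0.1025]
orientation: [0.459, 0.538, 0.459, -0.538]
force: [1.2, -0.1, -0.3]
grip_width: 0.602
time_s: 12.7
tcp_pos: [0.5292, 0.0609, 0.1006]
orientation: [0.704, 0.056, 0.706, -0.056]
force: [-0.4, 1.1, -0.3]
grip_width: 0.998
yaw 80.9 rot [-0.001 -0.002 -0.   ]
yaw 260.9 rot [ 3.14e+00 -0.00e+00  3.00e-03]
pos [0.5294 0.061  0.1008] travel mm [98.8  0.1  0.3] toolx [-0.002  0.    -1.   ] tooly ang 80.8 t 12.75 F [ 0.6 -0.1  0.1] g 1.002 q [ 0.41  0.69 -0.81  1.91  0.67  0.84  0.65]
```

View pics/w9.png

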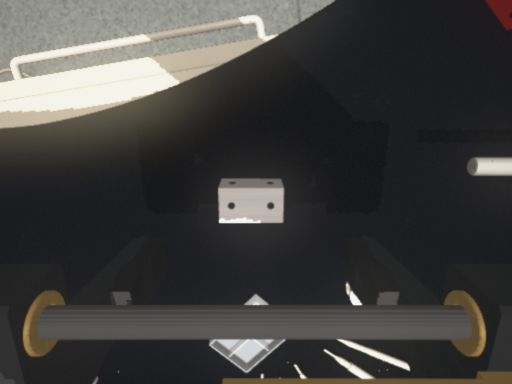

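```bash
python3 -c "
from h import *
crop('w9',205,165,300,235,8,'c9')"
```

```text
(no output)
```

View pics/c9.png

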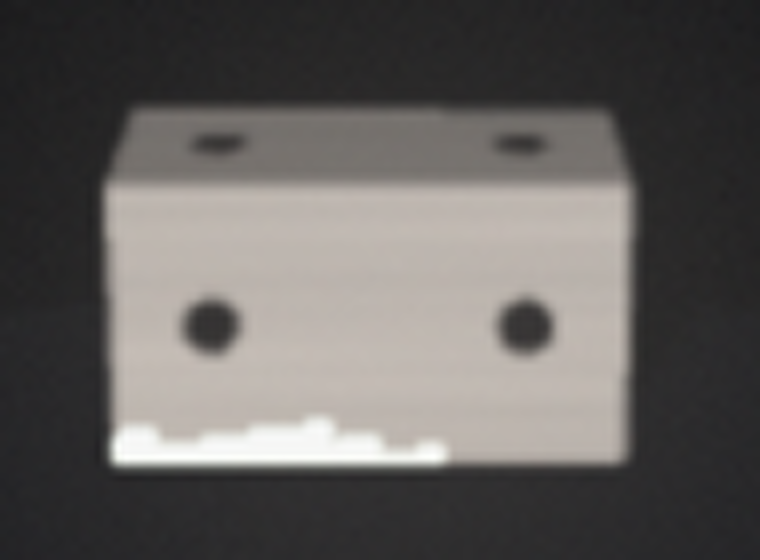

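```bash
python3 -c "
from h import *
s=load('w9')
k=8
a=np.array([pt(s,u/k+205-.5+.5/k,v/k+165-.5+.5/k,.026) for u,v in [(103,183),(634,183),(628,465),(110,465)]])
ang=lambda d:np.degrees(np.arctan2(d[1],d[0])).round(2)
print(a.round(4).tolist(),a.mean(0).round(4),np.linalg.norm(np.diff(a,axis=0),axis=1),ang(a[1]-a[0]),ang(a[2]-a[3]))
print(proj(s,[[.5294,.061,.026]]))
m=a.mean(0); move([m[0],m[1],.003],80.9)
"
```

```text
[[0.5109, 0.0393, 0.026], [0.5183, 0.0851, 0.026], [0.5446, 0.081, 0.026], [0.5371, 0.0348, 0.026]] [0.5277 0.06   0.026 ] [0.04639538 0.02653215 0.04680437] 80.84 80.83
[[252.38585649 207.3314254 ]]
yaw 80.9 rot [-0.001 -0.002 -0.   ]
yaw 260.9 rot [ 3.14e+00 -0.00e+00  3.00e-03]
pos [0.5294 0.061  0.1008] travel mm [97.8 -1.2 -1.3] toolx [-0.002  0.    -1.   ] tooly ang 80.8 t 12.75 F [ 0.6 -0.1  0.1] g 1.002 q [ 0.41  0.69 -0.81  1.91  0.67  0.84  0.65]
```

```bash
python3 -m inch '{"travel":[[0.02,0,0],[0.05,0,0],[0.075,0,0],[0.09,0,0],[0.098,0,0],[0.098,0,0]],"rot":[[0,0,0],[0,0,0],[0,0,0],[0,0,0],[0,0,0],[0,0,0]]}' && python3 -m inch '{"travel":[[0,0,0],[0,0,0],[0,0,0],[0,0,0],[0,0,0],[0,0,0],[0,0,0]],"rot":[[0,0,0],[0,0,0],[0,0,0],[0,0,0],[0,0,0],[0,0,0],[0,0,0]]}' 0 30;  python3 - <<'E'
from h import *
s=take('wrist','w10'); move([.53,.061,.06],80.9)
E
```

```text
time_s: 13.5
tcp_pos: [0.5299, 0.0611, 0.0034]
orientation: [0.705, 0.056, 0.705, -0.056]
force: [-0.1, 0.5, -0.4]
grip_width: 1.003
time_s: 14.38
tcp_pos: [0.5301, 0.0609, 0.0038]
orientation: [0.705, 0.056, 0.705, -0.056]
force: [-0.4, -1.4, 2.8]
grip_width: 0.517
yaw 80.9 rot [0.001 0.    0.   ]
yaw 260.9 rot [-3.141 -0.     0.   ]
pos [0.5301 0.0609 0.0038] travel mm [-56.2   0.1  -0.1] toolx [ 0. -0. -1.] tooly ang 81.0 t 14.425 F [-0.5 -1.6  3.1] g 0.513 q [ 0.31  0.83 -0.68  1.93  0.83  0.68  0.53]
```

View pics/w10.png

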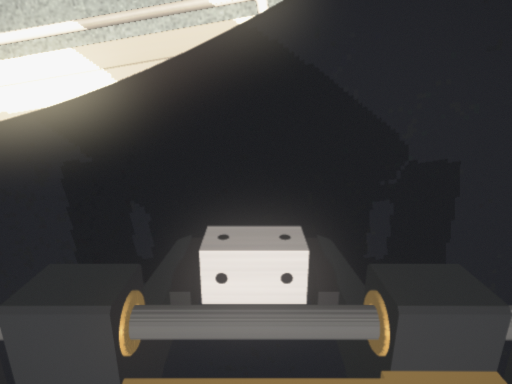

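```bash
python3 -m inch '{"travel":[[0,0,0],[-0.002,0,0],[-0.008,0,0],[-0.02,0,0],[-0.045,0,0],[-0.075,0,0],[-0.095,0,0],[-0.1,0,0],[-0.1,0,0]],"rot":[[0,0,0],[0,0,0],[0,0,0],[0,0,0],[0,0,0],[0,0,0],[0,0,0],[0,0,0],[0,0,0]]}';  python3 - <<'E'
from h import *
s=take('wrist','w11'); move([.4903,-.2110,.09],7.2)
E
```

```text
time_s: 15.55
tcp_pos: [0.5299, 0.0608, 0.1035]
orientation: [0.705, 0.056, 0.705, -0.056]
force: [0.4, 0.4, -0.7]
grip_width: 0.52
yaw 7.2 rot [ 1.287e+00 -1.000e-03  1.000e-03]
yaw 187.2 rot [-1.854e+00 -1.000e-03 -1.000e-03]
pos [0.5296 0.0608 0.1031] travel mm [  13.2 -274.6    4. ] toolx [-0.001 -0.    -1.   ] tooly ang 81.0 t 15.6 F [ 0.6 -0.1  0.1] g 0.517 q [ 0.41  0.69 -0.81  1.91  0.67  0.84  0.65]
```

View pics/w11.png

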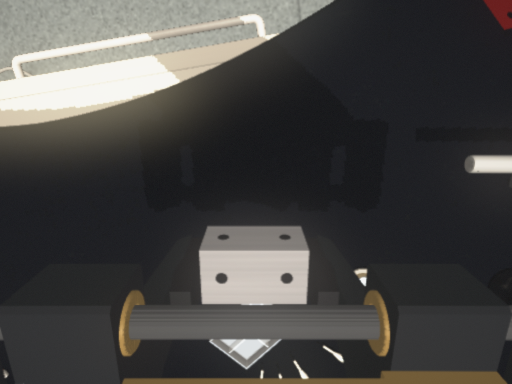

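```bash
python3 -m inch '{"travel":[[0,-0.01,0],[0.001,-0.035,0],[0.002,-0.07,0.001],[0.003,-0.105,0.001],[0.004,-0.14,0.002],[0.005,-0.175,0.002],[0.006,-0.21,0.003],[0.007,-0.24,0.003],[0.008,-0.262,0.004],[0.008,-0.275,0.004],[0.008,-0.275,0.004]],"rot":[[0.06,0,0],[0.2,0,0],[0.35,0,0],[0.5,0,0],[0.65,0,0],[0.8,0,0],[0.95,0,0],[1.09,0,0],[1.21,0,0],[1.287,0,0],[1.287,0,0]]}';  python3 - <<'E'
from h import *
s=take('wrist','w12'); move([.4903,-.2110,.06],7.2); take('top','t12'); crop('t12',300,190,400,265,8,'c12')
E
```

```text
time_s: 16.98
tcp_pos: [0.4898, -0.2127, 0.0951]
orientation: [0.529, 0.468, 0.53, -0.469]
force: [0.1, 0.9, -0.3]
grip_width: 0.515
yaw 7.2 rot [-0.    -0.     0.001]
yaw 187.2 rot [3.141e+00 1.000e-03 0.000e+00]
pos [ 0.4902 -0.2115  0.0953] travel mm [35.3  0.2 -0.5] toolx [-0.001  0.    -1.   ] tooly ang 7.2 t 17.025 F [-0.  -0.5 -0.5] g 0.517 q [ 0.71  0.6  -0.5   1.92  0.42  0.72  0.08]
```

View pics/w12.png

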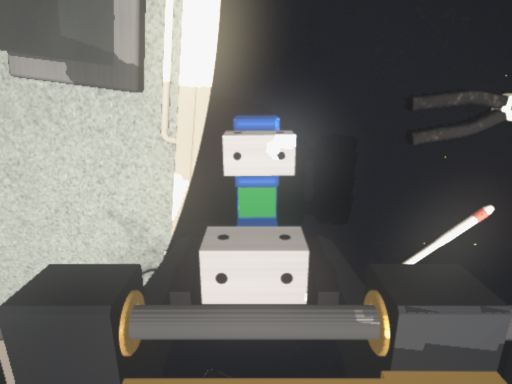

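View pics/c12.png

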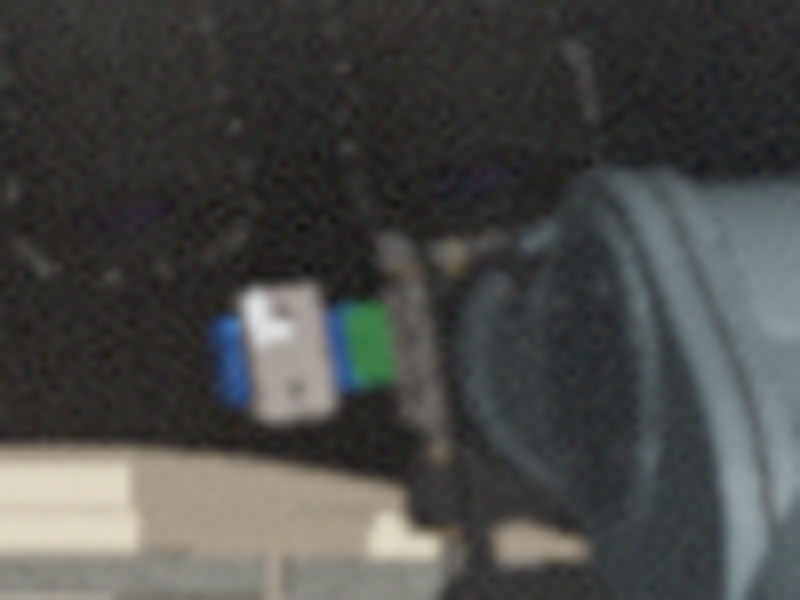

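```bash
python3 -c "
from h import *
crop('w12',195,105,315,305,4,'c13')"
```

```text
(no output)
```

View pics/c13.png

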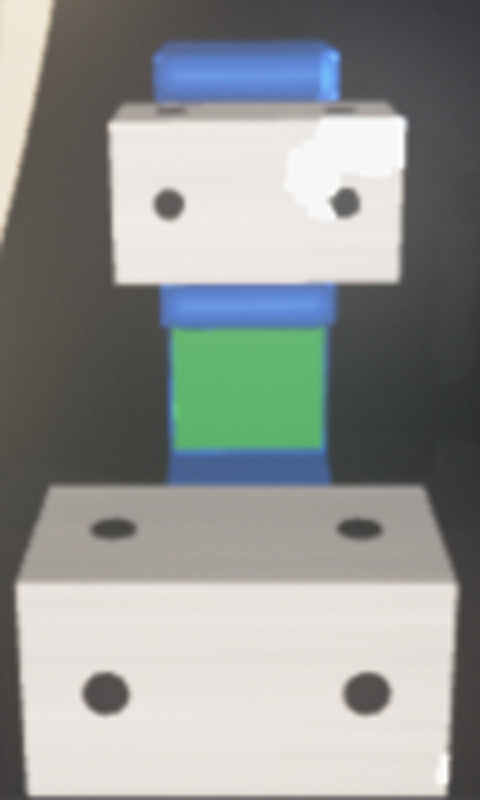

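```bash
python3 -c "
from h import *
s=load('w12'); k=4
f=lambda l,z:np.array([pt(s,u/k+195-.5+.5/k,v/k+105-.5+.5/k,z) for u,v in l])
th=np.radians(7.2); ex=np.array([np.cos(th),np.sin(th),0]); ey=np.array([-np.sin(th),np.cos(th),0])
o=np.array([.4902,-.2118,0])
def show(n,l,z):
    a=f(l,z)-o; print(n,'x\'',(a@ex*1000).round(1),'y\'',(a@ey*1000).round(1))
zc=.0955+.0095
show('held top edge',[(16,583),(458,583)],zc+.013)
show('held bot edge',[(48,487),(427,487)],zc-.013)
show('held holes+13 face',[(114,528),(359,528)],zc)
show('held top holes',[(106,694),(367,694)],zc+.013)
show('s1 top',[(109,121),(406,118),(401,284),(116,284)],.034)
show('pad',[(172,328),(326,328),(326,450),(174,450)],.01)
show('wallB far/near',[(165,284),(335,284),(335,325),(165,326)],.03)
show('wallA',[(154,60),(340,60)],.03)
"
```

```text
held top edge x' [-24.7  21. ] y' [14.9 14.8]
held bot edge x' [-25.   21.4] y' [14.6 14.4]
held holes+13 face x' [-15.7  11.9] y' [15.1 15. ]
held top holes x' [-15.8  11.9] y' [1.8 1.7]
s1 top x' [-21.8  24.6  24.7 -21.5] y' [51.7 52.  25.3 25.5]
pad x' [-13.9  14.3  14.7 -13.9] y' [ 11.1  11.  -12.9 -12.8]
wallB far/near x' [-13.8  14.3  14.4 -14. ] y' [24.5 24.4 17.3 17.2]
wallA x' [-14.8  14.4] y' [60.7 60.6]
```

```bash
python3 -m inch '{"travel":[[0.005,0.001,0.0005],[0.015,0.002,0.001],[0.03,0.002,0.001],[0.043,0.002,0.001],[0.05,0.002,0.001],[0.052,0.002,0.001],[0.052,0.002,0.001]],"rot":[[0,0,0],[0,0,0],[0,0,0],[0,0,0],[0,0,0],[0,0,0],[0,0,0]]}';  python3 - <<'E'
from h import *
s=take('wrist','w14'); move([.4903,-.2110,.0135],7.2); take('side','s14'); crop('s14',240,140,320,200,8,'c15'); crop('w14',195,100,315,305,4,'c14')
E
```

```text
time_s: 17.95
tcp_pos: [0.493, -0.212, 0.0438]
orientation: [0.531, 0.468, 0.53, -0.468]
force: [-1.0, -0.3, -0.5]
grip_width: 0.518
yaw 7.2 rot [ 0.  0. -0.]
yaw 187.2 rot [-3.141e+00  1.000e-03  0.000e+00]
pos [ 0.4931 -0.212   0.044 ] travel mm [30.5 -2.7 -1.4] toolx [ 0.001 -0.    -1.   ] tooly ang 7.2 t 18.0 F [ 0.  -0.  -0.3] g 0.513 q [ 0.66  0.69 -0.45  1.93  0.48  0.63  0.04]
```

View pics/c14.png

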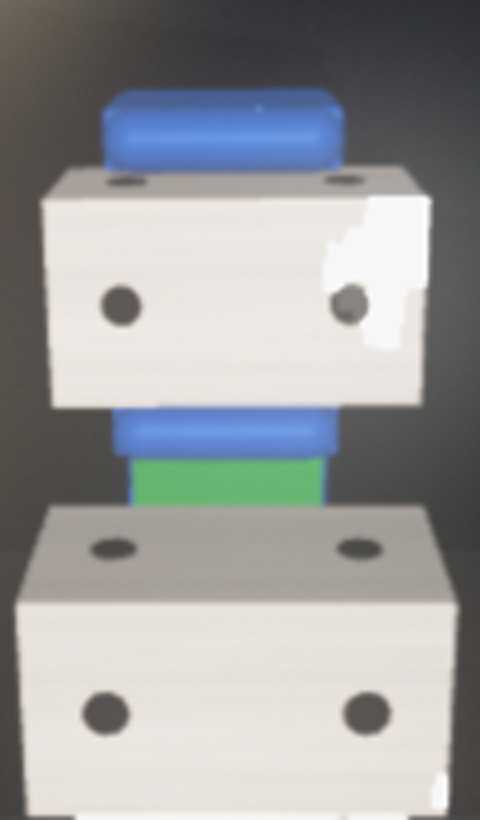

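View pics/c15.png

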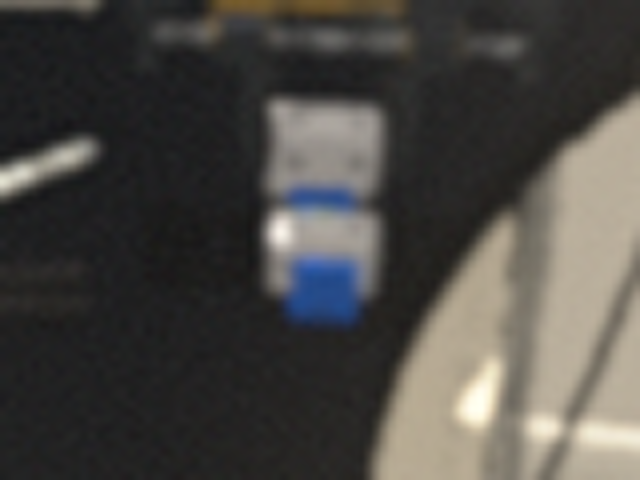

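```bash
python3 -c "
from h import *
s=load('w14'); k=4
f=lambda l,z:np.array([pt(s,u/k+195-.5+.5/k,v/k+100-.5+.5/k,z) for u,v in l])
th=np.radians(7.2); ex=np.array([np.cos(th),np.sin(th),0]); ey=np.array([-np.sin(th),np.cos(th),0])
o=np.array([.4902,-.2118,0])
def show(n,l,z):
    a=f(l,z)-o; print(n,'x\'',(a@ex*1000).round(1),'y\'',(a@ey*1000).round(1))
zc=.0438+.0095
show('held top edge',[(16,603),(458,603)],zc+.013)
show('held bot edge',[(48,507),(427,507)],zc-.013)
show('held top holes',[(106,713),(367,713)],zc+.013)
show('s1 top',[(41,202),(431,199),(422,405),(52,407)],.034)
show('s1 holes',[(121,306),(349,304)],.034)
show('pad',[(132,458),(326,458)],.01)
show('wallB',[(114,430),(338,430),(114,455),(338,455)],.03)
show('wallA',[(104,130),(344,130)],.03)
"
```

```text
held top edge x' [-21.5  24.3] y' [15. 15.]
held bot edge x' [-21.8  24.7] y' [14.7 14.7]
held top holes x' [-12.6  15.3] y' [2. 2.]
s1 top x' [-21.9  24.5  24.5 -21.7] y' [51.3 51.6 25.8 25.5]
s1 holes x' [-12.7  15.1] y' [38.5 38.7]
pad x' [-13.9  14.4] y' [9.5 9.5]
wallB x' [-14.4  14.4 -14.5  14.5] y' [21.  21.  17.6 17.6]
wallA x' [-14.6  14.3] y' [59.3 59.3]
```

```bash
python3 -m inch '{"travel":[[0.002,-0.001,0.0004],[0.005,-0.001,0.0008],[0.007,-0.001,0.0008],[0.007,-0.001,0.0008]],"rot":[[0,0,0],[0,0,0],[0,0,0],[0,0,0]]}';  python3 - <<'E'
from h import *
s=take('wrist','w15'); move([.4903,-.2110,.0135],7.2);  crop('w15',195,105,315,305,4,'c16')
E
```

```text
time_s: 18.55
tcp_pos: [0.4918, -0.2128, 0.0365]
orientation: [0.53, 0.467, 0.531, -0.468]
force: [0.3, 0.7, -0.7]
grip_width: 0.513
yaw 7.2 rot [ 0. -0.  0.]
yaw 187.2 rot [-3.141 -0.    -0.   ]
pos [ 0.4919 -0.2128  0.0366] travel mm [23.1 -1.4 -2. ] toolx [-0.  0. -1.] tooly ang 7.2 t 18.6 F [-0.3 -0.   0. ] g 0.522 q [ 0.66  0.7  -0.44  1.93  0.49  0.62  0.03]
```

View pics/c16.png

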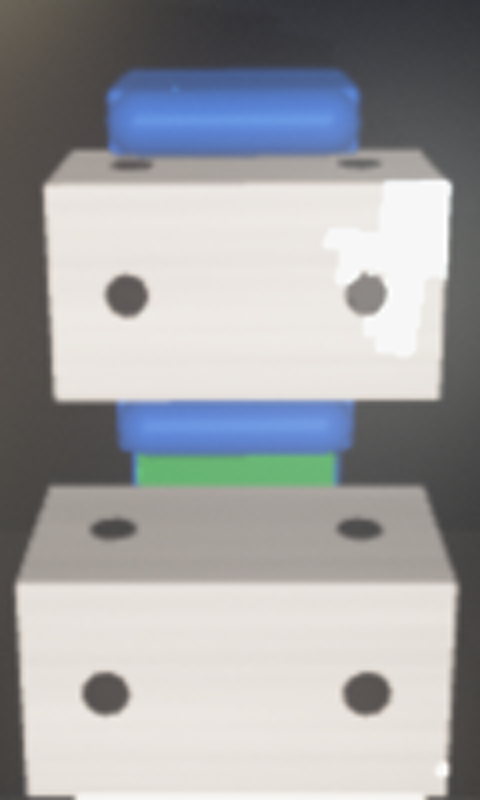

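```bash
python3 -c "
from h import *
s=load('w15'); k=4
f=lambda l,z:np.array([pt(s,u/k+195-.5+.5/k,v/k+105-.5+.5/k,z) for u,v in l])
th=np.radians(7.2); ex=np.array([np.cos(th),np.sin(th),0]); ey=np.array([-np.sin(th),np.cos(th),0])
o=np.array([.4902,-.2118,0])
def show(n,l,z):
    a=f(l,z)-o; print(n,'x\'',(a@ex*1000).round(1),'y\'',(a@ey*1000).round(1))
zc=.0365+.0095
show('held top edge',[(16,583),(458,583)],zc+.013)
show('held bot edge',[(48,487),(427,487)],zc-.013)
show('held top holes',[(106,694),(367,694)],zc+.013)
show('s1 top',[(43,184),(451,181),(442,399),(54,401)],.034)
show('wallB near',[(122,453),(351,453)],.03)
show('wallA far, near',[(130,70),(340,70),(104,152),(358,155)],.03)
c=-np.array(s['R']).T@s['t']-o; print('cam',c@ex,c@ey,c[2])
"
```

```text
held top edge x' [-22.8  23.1] y' [14.3 14.3]
held bot edge x' [-23.1  23.5] y' [14. 14.]
held top holes x' [-13.9  14. ] y' [1.2 1.2]
s1 top x' [-21.9  24.4  24.6 -21.7] y' [51.6 51.9 25.8 25.5]
wallB near x' [-14.2  14.3] y' [17.3 17.3]
wallA far, near x' [-12.   11.8 -15.3  14.2] y' [63.9 63.9 54.6 54.3]
cam 0.00015397683978867567 0.0773464215121675 0.1820582010932321
```

```bash
python3 -m inch '{"travel":[[0.003,0,0.0003],[0.006,0,0.0003],[0.009,0,0.0003],[0.01,0,0.0003]],"rot":[[0,0,0],[0,0,0],[0,0,0],[0,0,0]]}';python3 -c "
from h import *
st=ctrl.state(); print(st['force'],st['torque'],st['tcp_pos'])
take('side','s16'); crop('s16',240,140,320,200,8,'c17'); take('wrist','w16')"
```

```text
time_s: 19.1
tcp_pos: [0.4919, -0.2131, 0.0264]
orientation: [0.53, 0.467, 0.531, -0.468]
force: [-0.1, -0.0, -0.8]
grip_width: 0.518
[-0.14681122 -0.04600364 -0.79614148] [-0.04759004 -0.05922804 -0.01361902] [ 0.49186853 -0.21309495  0.02642037]
```

View pics/w16.png

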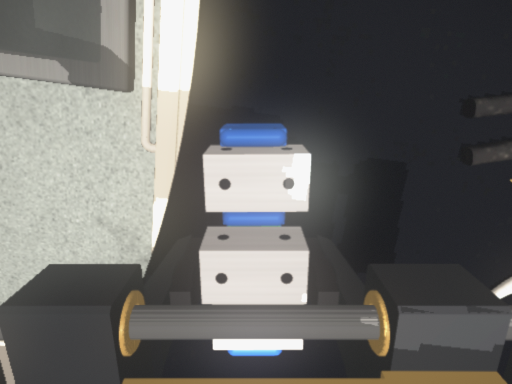

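```bash
python3 -m inch '{"travel":[[0.003,0,0],[0.006,0,0],[0.009,0,0],[0.01,0,0],[0.01,0,0]],"rot":[[0,0,0],[0,0,0],[0,0,0],[0,0,0],[0,0,0]]}'; python3 -m inch '{"travel":[[0.001,0,0],[0.002,0,0],[0.002,0,0]],"rot":[[0,0,0],[0,0,0],[0,0,0]]}'
```

```text
time_s: 19.82
tcp_pos: [0.492, -0.2131, 0.0166]
orientation: [0.53, 0.467, 0.531, -0.468]
force: [-0.4, 0.4, -1.5]
grip_width: 0.516
time_s: 20.2
tcp_pos: [0.492, -0.2132, 0.0147]
orientation: [0.53, 0.467, 0.531, -0.468]
force: [0.1, 0.3, -0.3]
grip_width: 0.519
```

```bash
python3 -m inch '{"travel":[[0.001,0,0],[0.001,0,0]],"rot":[[0,0,0],[0,0,0]]}'; python3 -m inch '{"travel":[[0.0005,0,0],[0.0005,0,0]],"rot":[[0,0,0],[0,0,0]]}';python3 -m inch '{"travel":[[0.0004,0,0],[0.0004,0,0]],"rot":[[0,0,0],[0,0,0]]}'
```

```text
time_s: 20.45
tcp_pos: [0.4921, -0.2132, 0.0138]
orientation: [0.531, 0.468, 0.53, -0.468]
force: [-1.2, -0.5, 1.1]
grip_width: 0.516
time_s: 20.7
tcp_pos: [0.4921, -0.2132, 0.0138]
orientation: [0.531, 0.467, 0.53, -0.468]
force: [-2.0, 0.5, 7.6]
grip_width: 0.519
time_s: 20.95
tcp_pos: [0.4921, -0.2132, 0.0137]
orientation: [0.531, 0.467, 0.53, -0.468]
force: [-4.5, 1.1, 12.2]
grip_width: 0.517
```

```bash
python3 -m inch '{"travel":[[0,0,0],[0,0,0],[0,0,0],[0,0,0],[0,0,0],[-0.01,0,0],[-0.03,0,0],[-0.06,0,0],[-0.1,0,0],[-0.13,0,0],[-0.15,0,0],[-0.15,0,0]],"rot":[[0,0,0],[0,0,0],[0,0,0],[0,0,0],[0,0,0],[0,0,0],[0,0,0],[0,0,0],[0,0,0],[0,0,0],[0,0,0],[0,0,0]]}' 0.75;python3 -c "
from h import *
take('wrist','w20'); crop('w20',205,95,315,245,5,'c20'); take('side','s20'); crop('s20',240,130,320,200,8,'c21')"
```

```text
time_s: 22.45
tcp_pos: [0.4932, -0.2136, 0.1653]
orientation: [0.532, 0.468, 0.529, -0.467]
force: [0.4, 0.5, -0.3]
grip_width: 0.748
```

View pics/c20.png

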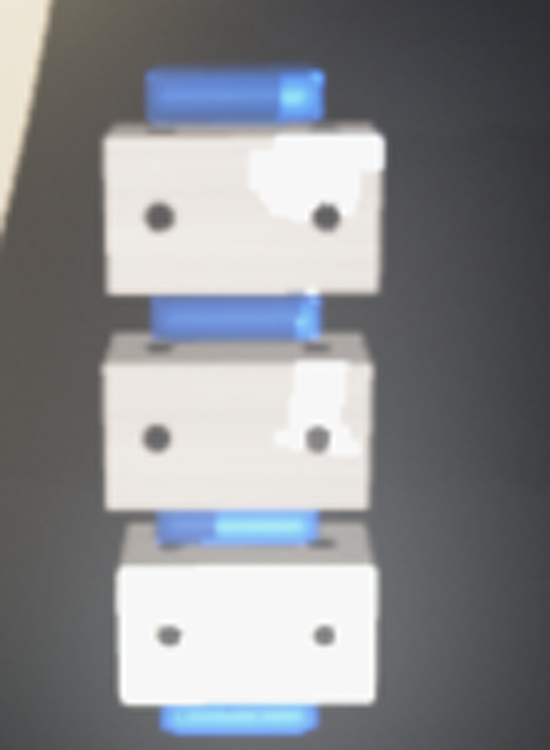

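View pics/c21.png

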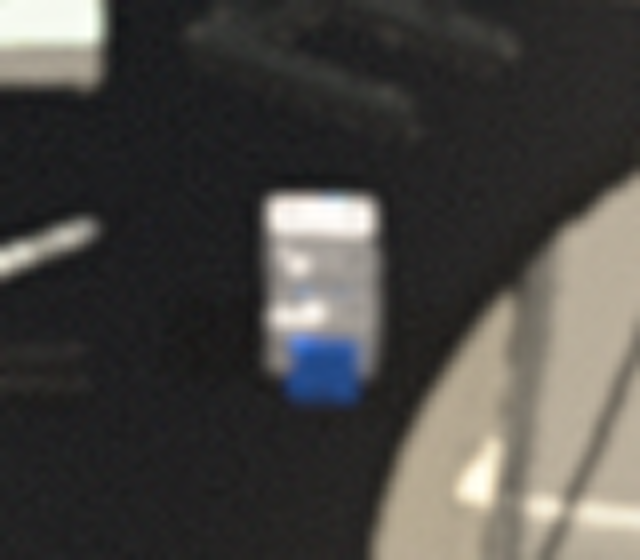

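```bash
python3 -c "
from h import *
s=load('w20'); k=5
f=lambda l,z:np.array([pt(s,u/k+205-.5+.5/k,v/k+95-.5+.5/k,z) for u,v in l])
for n,l,z in [('s1',[(103,137),(385,135),(380,294),(107,294)],.034),('blk',[(102,364),(373,363),(369,509),(106,509)],.036),('s2',[(117,567),(378,565),(376,703),(121,703)],.034)]:
    a=f(l,z); u,v=np.mean(l,0); D=np.median([pt(s,205+(u+i)/k,95+(v+j)/k)[2] for i in range(-60,61,10) for j in range(-25,26,10)])
    d=(a[1]-a[0]); print(n,a.mean(0).round(4),'yaw',np.degrees(np.arctan2(d[1],d[0])).round(2),np.linalg.norm(d).round(4),'depth z',D.round(4))
print(ctrl.state()['time_s'])
"
```

```text
s1 [ 0.4868 -0.1732  0.034 ] yaw 7.55 0.0466 depth z 0.0336
blk [ 0.4904 -0.211   0.036 ] yaw 7.34 0.0464 depth z 0.0356
s2 [ 0.497  -0.2484  0.034 ] yaw 7.56 0.0468 depth z 0.0335
22.55
```

```bash
python3 -c "
from plant import ctrl
print(ctrl.sign_off()); s=ctrl.state(); print(s['time_s'],s['force'])"
```

```text
the job is handed in; nothing more can be done
None
the job is handed in; nothing more can be done
```

The bearing block is off the shaft and seated on the green pad in the middle slot of the blue rack. I handed the job in at about 22.5 s. On the way I laid it on the worktop at about (0.53, 0.06), let go fully, and took it again by its ends.

**Last checks, after letting go and lifting clear:**
- **Seating:** the block's top is at 35.6 mm, against 36 mm expected. It is centred at (0.490, -0.211), and the wrist picture shows both ends sticking out of the rack evenly.
- **Alignment:** its yaw is 7.3°, against about 7.2° measured for the rack.
- **Spare blocks:** both are within 0.5 mm of where I first measured them.
- **Forces:** the highest contact force I read was about 12 N, pressing on the slot floor. With the tool lifted clear, the force was within noise.

**Disagreement:** wrist-camera positions were off by about 1 to 2 mm from the gripper's, within the stated calibration. I set the final alignment by comparing the held block and the slot in the same picture.

I didn't re-measure the bystanders at the end. No move went near them and no unexpected contact force showed.

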